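# Cover the two service pots with their lids

## Robot

A 6-joint arm with a two-finger parallel gripper is mounted at the origin on the work surface. World frame = base frame: x ahead of the robot, y to its left, z up, the work surface at z = 0. Lengths are in mm, angles in rad, forces in N, time in s.
With the tool pointing down it reaches from about 325 to 850 mm from the base axis. Payload 4.4 kg.
Tool frame: the origin (TCP) lies midway between the tips of the shut fingers; the grasp point (between the pads) lies 19 mm behind it; z points along the fingers, y is the line along which they close (so a half turn about z gives the same grasp; the last joint's range is limited). The gripper opens to 94 mm and grips with 3 to 60 N. Pads are 16 mm wide; open, the fingers measure 119 mm over their backs; the gripper's body (75 mm by 177 mm) begins 78 mm behind the grasp point.
Start: joints at [-1.304, 0.207, 1.542, -0, 1.393, -0.15], TCP at [232.769, -525.781, 205.447] pointing down, gripper open.
Joint ranges: [-2.73, 2.73], [-0.86, 2.22], [0.23, 2.46], [-1.11, 4.25], [0.08, 2.63], [-2.82, 2.82]. Speed limits (rad/s): [2.79, 2.79, 3.14, 3.14, 3.14, 3.14].

## Interface

Orientations are given as a unit quaternion [x, y, z, w].
In Python, from bench import sensors, optics, arm gives the robot as it stands. The module is installed in compiled form; this text tells all that it offers.
- The arm moves only by the tool apply_moves, never from a script. Its argument "deltas" is a list of rows, each an object of numbers: "jaw": the opening, from 0 (shut) to 1 (fully open); "x", "y", "z": the shift along the tool's x, y, z in cm; "yaw": the turn about the tool's z in rad. A call has 1 to 10 rows; each row is the pose to reach, as a shift and turn from the pose commanded when the call began, along the tool's axes at that moment; what a row does not reach only later rows make up. A row lasts 1/8 s, in which the tool goes at most 62.5 mm and 10.7 degrees, less where a joint would pass 70% of its speed; a pose out of reach is approached as far as the arm can. A call with a gripper value outside its range is refused whole. The fingers move at their own pace and stop on an object; "newtons" is the grip in N (left out, the last holds). Time passes only in rows, so rows that repeat a pose let the fingers close. It gives the time, the measured TCP pose, the force, the opening and the grip force at its end, in the units of the state.
- sensors.observe(): the state, without advancing time (a new reading comes with each control period).
- optics.camera(name): name is "scene" or "top" or "wrist"; returns a dict with "color" (384x512x3 uint8, red, green, blue), "fx", "fy", "cx", "cy" (pixels), "pose" (4x4, takes a point from camera to world coordinates); the wrist camera has in their place "T_tool_cam" (4x4, takes a point from camera to tool coordinates, whose origin is the TCP and whose axes are the flange's). Camera axes: x right, y up, looking along -z (the intrinsics and any distortion apply to the point x, -y, -z); pixel columns grow to the right and rows downward; lengths in mm; the calibration is good to about 2 mm. The wrist camera is an equidistant fisheye: a pixel r from the principal point sees the ray r / f radians off the axis. A picture is of the moment at which its call begins: read the wrist's pose just before it. There is no depth.
- arm.hand_in(): hands the job in; it is judged then, once.
The state is a dict: "t": time; "joints": joint angles; "joint_velocities": joint speeds; "tau": joint torques, N m; "eef_pos": TCP position; "eef_rot": TCP orientation; "force": force on the tool from outside, world axes, zero at the start; "wrist_torque": the same for the moment, N m; "grip_width": finger opening in mm; "grasp_force": force on a finger pad.
Only numpy, scipy, OpenCV 4.12 (cv2) and the standard library are available. Lean on these libraries where they do the work, as an engineer would, in place of code of your own. Each camera call takes 0.05 s, during which the arm holds its last target. There are 200 camera calls.

## Task

Service is over: cover both pots on the steel bench, the large blue lid on the large blue-banded pot and the small red lid on the small red-banded pot, so that each lid is fully seated on the rim and level. Set the lids down gently without dropping them, leave the pots standing upright where they are, and do not disturb the jar, bowl and can beside them.

Things in the scene. Friction and masses are not known exactly. Their poses are not given: they have to be found in the camera images.
- pot_big_rim (a point): centre of the open mouth, in the plane of the rim, of the large pot: a bare round aluminium pot with straight sides and a blue band, 130 mm outside diameter, 122 mm inside, 90 mm tall, so its base is 90 mm below this point; stands loose and upright on the bench; z up, yaw has no meaning
- pot_small_rim (a point): centre of the open mouth, in the plane of the rim, of the small pot: a bare round aluminium pot with straight sides and a red band, 96 mm outside diameter, 88 mm inside, 105 mm tall, so its base is 105 mm below this point; stands loose and upright on the bench; z up, yaw has no meaning
- lid_big_grip (a point): centre of the black bar handle of the large blue plastic lid (138 mm disc), which lies on the bench handle up. Bar 64 mm long along this frame's x, 16 mm wide along y, 22 mm high, open beneath but for two short feet; its centre is 26 mm above the disc's top, 30 mm above the disc's underside, 40 mm above the plug's bottom. z up
- lid_small_grip (a point): centre of the black bar handle of the small red plastic lid (104 mm disc), which lies on the bench handle up. Bar 64 mm long along this frame's x, 16 mm wide along y, 22 mm high, open beneath but for two short feet; its centre is 26 mm above the disc's top, 30 mm above the disc's underside, 40 mm above the plug's bottom. z up
- lid_big_seat (a point): centre of the underside of the large lid's disc (138 mm across, 4 mm thick), the face that rests on the pot's rim; 30 mm below the handle's centre on the lid's axis; axes as the handle's. Below it a round plug 114 mm across, 10 mm deep, tapering to 108 mm at its lower edge, goes into the pot's mouth
- lid_small_seat (a point): centre of the underside of the small lid's disc (104 mm across, 4 mm thick), the face that rests on the pot's rim; 30 mm below the handle's centre on the lid's axis; axes as the handle's. Below it a round plug 80 mm across, 10 mm deep, tapering to 74 mm at its lower edge, goes into the pot's mouth
- jar_mid (a point): centre, half-way up, of a loose closed jar with a green cap, 70 mm across, 110 mm tall; bystander
- bowl_rim (a point): centre of the mouth of a loose white bowl, 130 mm across, 50 mm tall; bystander
- can_mid (a point): centre, half-way up, of a loose can with a yellow label, 74 mm across, 100 mm tall; bystander

How it is judged:
By the outcome, as a careful person would: the job done as asked, in the order asked, and still so for the second after the job is handed in, with the robot touching nothing.
It also fails if it takes over 64 s, if anything falls off the work surface, if the arm or the gripper's body presses on something with over 40 N, if the wrist force passes 120 N, or if a joint passes its speed limit or range.

## Working session

There is one attempt and no reset: what is moved stays moved. The work goes in short steps, Python scripts to look and compute and a tool call to move; the robot and the scene stay as the last step left them, time stands still between calls to the robot, and variables do not carry over. Pictures are saved under pics/ and viewed, at most 11 in all, crops included, and the job is handed in when it is done.

Besides the shell and the picture viewer there is one more tool, called after "Call:" as name(argument=value, ...) on one line, values as JSON. apply_moves: Moves the arm, as the interface text tells. Its arguments: {"type":"object","properties":{"deltas":{"type":"array"},"newtons":{"type":"number"}},"required":["deltas"]}

```bash
mkdir -p pics
cat > h.py <<'E'
import numpy as np,cv2
from bench import sensors,optics,arm
def ray(c,u,v):
    R=c["pose"];d=np.array([(u-c["cx"])/c["fx"],-(v-c["cy"])/c["fy"],-1.0])
    return np.array(R)[:3,3],np.array(R)[:3,:3]@d
def at(c,u,v,z):
    o,d=ray(c,u,v);return (o+d*(z-o[2])/d[2]).round(1)
def proj(c,P):
    T=np.linalg.inv(np.array(c["pose"]));p=(T[:3,:3]@np.array(P).T).T+T[:3,3]
    return np.stack([c["cx"]+c["fx"]*p[:,0]/-p[:,2],c["cy"]-c["fy"]*p[:,1]/-p[:,2]],1)
E
python3 - <<'E'
from h import *
import pickle
for n in("top","scene"):
    c=optics.camera(n);pickle.dump(c,open(n+".pkl","wb"))
    print(n,[c[k] for k in("fx","fy","cx","cy")],np.array(c["pose"]).round(3).tolist(),[k for k in c])
    cv2.imwrite(f"pics/{n}0.png",cv2.resize(c["color"][:,:,::-1],(800,600),interpolation=cv2.INTER_CUBIC))
s=sensors.observe();print(s)
w=optics.camera("wrist");print([w[k] for k in("fx","fy","cx","cy")],np.array(w["T_tool_cam"]).round(3).tolist())
E
```

```text
top [386.8967767126795, 386.8967767126795, 254.69446821395513, 186.13845386482498] [[-0.02, 0.996, -0.091, 538.203], [-1.0, -0.019, 0.016, 9.922], [0.015, 0.091, 0.996, 1156.349], [0.0, 0.0, 0.0, 1.0]] ['color', 'fx', 'fy', 'cx', 'cy', 'pose']
scene [433.55799462155636, 433.55799462155636, 257.14673682457834, 185.1548111373505] [[-0.691, -0.47, 0.55, 1234.975], [0.723, -0.468, 0.508, 558.645], [0.018, 0.749, 0.663, 825.421], [0.0, 0.0, 0.0, 1.0]] ['color', 'fx', 'fy', 'cx', 'cy', 'pose']
{'t': 0.1, 'joints': array([-1.30450665e+00,  2.07319942e-01,  1.54277508e+00,  2.21198059e-06,
        1.39350326e+00, -1.50474101e-01]), 'joint_velocities': array([-0.00075878, -0.00123036, -0.00371681, -0.00088081, -0.00102574,
       -0.00121241]), 'tau': array([ 6.89696280e-04, -3.71859956e+01, -2.82295203e+01,  7.00891810e-02,
        3.11761571e-02, -5.33543368e-05]), 'eef_pos': array([ 232.57587729, -525.08379053,  204.43243163]), 'eef_rot': array([ 9.78366494e-01,  2.06876768e-01, -5.69515252e-05, -1.00119382e-03]), 'force': array([ 0.7223838 , -0.16457663,  0.15466781]), 'wrist_torque': array([-0.05124235,  0.04240512,  0.00406966]), 'grasp_force': 0.0, 'grip_width': 94.00838207749376}
[297.3186396354542, 297.3186396354542, 256.26380414214697, 195.98450953179534] [[0.0, 0.967, 0.256, 73.951], [1.0, -0.0, -0.001, 0.012], [-0.001, 0.256, -0.967, -178.162], [0.0, 0.0, 0.0, 1.0]]
```

View pics/top0.png

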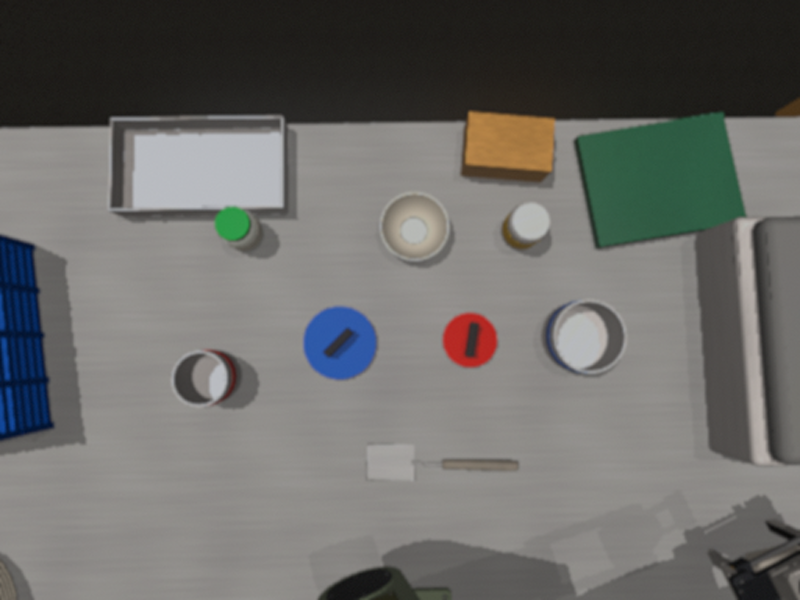

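View pics/scene0.png

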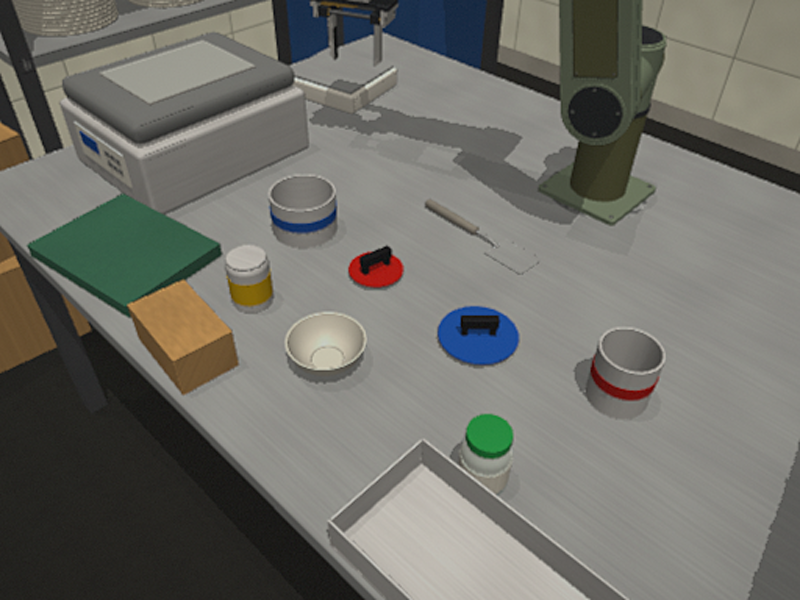

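The top view shows, in enlarged pixels: blue lid disc at (341,342), red lid at (470,340), big pot mouth at (587,337) and small pot mouth at (204,378). The blue bar runs from (326,356) to (354,329) and the red bar from (471,357) to (474,323). The scene view shows the same layout, with both handles up.

Run:
```python
from h import *
import pickle
from scipy.spatial.transform import Rotation as Ro
c=pickle.load(open("top.pkl","rb"));k=.64
s_=pickle.load(open("scene.pkl","rb"))
hs=cv2.cvtColor(c["color"],cv2.COLOR_RGB2HSV)
for n,(u,v),r,z,D in(("big",(341,342),45,14,138),("small",(470,340),35,14,104)):
    u*=k;v*=k;r*=k
    yy,xx=np.mgrid[:384,:512];near=(np.hypot(xx-u,yy-v)<r)
    m=(near&(hs[...,1]>120)&(hs[...,2]>60)).astype(np.uint8)
    ct=max(cv2.findContours(m,0,1)[0],key=cv2.contourArea);(eu,ev),ax,_=cv2.fitEllipse(cv2.convexHull(ct))
    P=at(c,eu,ev,z);print(n,"lid",P,ax,"size mm",np.array(ax)/386.9*1142)
    b=(np.hypot(xx-u,yy-v)<r*.75)&(c["color"].max(2)<70)
    p=np.argwhere(b)[:,::-1].astype(np.float32);
    (bc,wh,a)=cv2.minAreaRect(p);vv=np.linalg.svd(p-p.mean(0),full_matrices=0)[2][0]
    A=at(c,*(p.mean(0)),45);B=at(c,*(p.mean(0)+10*vv),45);d=B-A
    print(" bar",A,"yaw",np.arctan2(d[1],d[0])%np.pi,wh,len(p))
for n,u,v,z in(("bigpot",587,337,90),("smallpot",204,378,105)):
    print(n,at(c,u*k,v*k,z))
for n,u,v,z in(("bigpot",303,194,90),("smallpot",629,353,105),("biglid",478,335,14),("smalllid",376,269,14)):
    print("scene",n,at(s_,u*k,v*k,z))
print(Ro.from_quat(sensors.observe()["eef_rot"]).as_matrix().round(3))
def draw(c,n,P):
    im=cv2.resize(c["color"][:,:,::-1],None,fx=3,fy=3,interpolation=cv2.INTER_CUBIC)
    t=np.linspace(0,6.283,60)
    for (x,y,z,D) in P:
        q=proj(c,np.stack([x+D/2*np.cos(t),y+D/2*np.sin(t),0*t+z],1))
        cv2.polylines(im,[np.int32(q*3+1)],1,(0,255,255),1)
    return im
P=[(*at(c,587*k,337*k,90)[:2],90,130),(*at(c,204*k,378*k,105)[:2],105,96)]
a=draw(c,"t",P);b=draw(s_,"s",P)
def crop(im,u,v): x,y=int(u*k*3),int(v*k*3);return im[y-145:y+145,x-195:x+195]
cv2.imwrite("pics/rims.png",np.vstack([np.hstack([crop(a,587,337),crop(a,204,378)]),np.hstack([crop(b,303,210),crop(b,629,353)])]))
```

```text
big lid [547.3 103.6  14. ] (45.6801643371582, 45.75506591796875) size mm [134.83263808 135.05372261]
 bar [547.2 102.7  45. ] yaw 2.338739903892593 (3.535533905029297, 19.798988342285156) 84
small lid [ 547.5 -142.1   14. ] (34.194210052490234, 34.530433654785156) size mm [100.92992473 101.92234488]
 bar [ 548.2 -141.6   45. ] yaw 2.955170590151106 (4.257601261138916, 20.071552276611328) 86
bigpot [ 547.1 -340.1   90. ]
smallpot [490.  328.3 105. ]
scene bigpot [ 558.9 -333.7   90. ]
scene smallpot [504.7 338.7 105. ]
scene biglid [555.6 107.4  14. ]
scene smalllid [ 554.8 -137.5   14. ]
[[ 0.914  0.405 -0.   ]
 [ 0.405 -0.914  0.002]
 [ 0.    -0.002 -1.   ]]
```

View pics/rims.png

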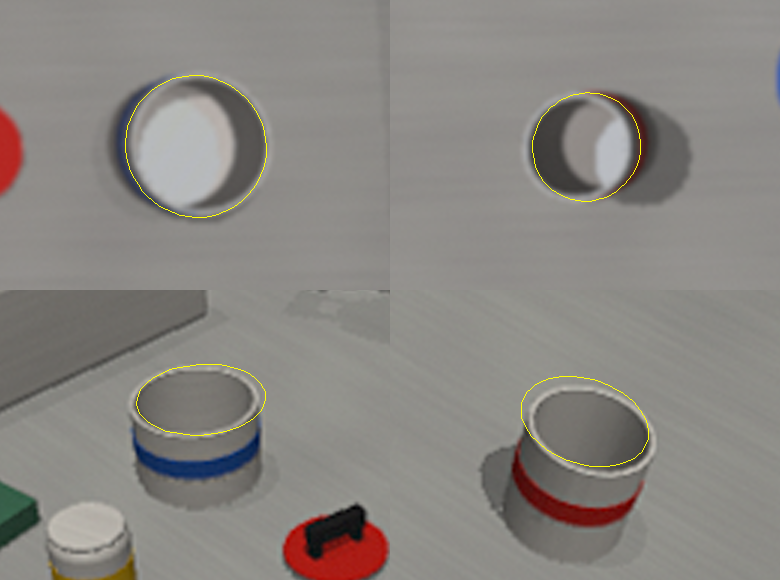

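The overlay shows my hand-read rim circles about 4–8 mm off: the big pot is further right and the small pot further left than drawn. I'll refine both from the wrist camera.

Call:
apply_moves(deltas=[{"z": -3}, {"x": 36.2, "y": -4.2, "z": -3}, {"x": 36.2, "y": -4.2, "z": -3}, {"x": 36.2, "y": -4.2, "z": -3}, {"x": 36.2, "y": -4.2, "z": -3}, {"x": 36.2, "y": -4.2, "z": -3}, {"x": 36.2, "y": -4.2, "z": -3}, {"x": 36.2, "y": -4.2, "z": -3}, {"x": 36.2, "y": -4.2, "z": -3}, {"x": 36.2, "y": -4.2, "z": -3}])

```text
invalid input
```

```bash
cat >> h.py <<'E'
from scipy.spatial.transform import Rotation as Ro
def wrist():
    s=sensors.observe();w=optics.camera("wrist")
    T=np.eye(4);T[:3,:3]=Ro.from_quat(s["eef_rot"]).as_matrix();T[:3,3]=s["eef_pos"]
    return dict(T=T@np.array(w["T_tool_cam"]),**w)
def wat(w,u,v,z):
    x,y=u-w["cx"],v-w["cy"];r=np.hypot(x,y)+1e-9;a=r/w["fx"]
    d=w["T"][:3,:3]@np.array([np.sin(a)*x/r,-np.sin(a)*y/r,-np.cos(a)]);o=w["T"][:3,3]
    return (o+d*(z-o[2])/d[2])
def rect(w,x0,y0,z,n=240,s=1.5,half=None):
    """orthophoto at plane z: image up=+x, right=-y, s px/mm, centre x0,y0"""
    j,i=np.meshgrid(np.arange(n),np.arange(n))
    P=np.stack([x0-(i-n/2)/s,y0-(j-n/2)/s,np.full(i.shape,z,float)],-1)
    T=np.linalg.inv(w["T"]);p=P@T[:3,:3].T+T[:3,3]
    q=np.hypot(p[...,0],p[...,1])+1e-9;a=np.arctan2(q,-p[...,2])*w["fx"]
    return cv2.remap(w["color"][:,:,::-1],np.float32(w["cx"]+a*p[...,0]/q),np.float32(w["cy"]-a*p[...,1]/q),1)
E
python3 - <<'E'
from h import *
import pickle
w=wrist();pickle.dump(w,open("w1.pkl","wb"))
print(sensors.observe()["t"],w["T"].round(1).tolist())
o=rect(w,547,-344,90,300,1.9)
cv2.circle(o,(150,150),int(65*1.9),(0,255,255),1)
cv2.imwrite("pics/w1.png",np.hstack([o,cv2.resize(w["color"][:,:,::-1],(400,300))]))
E
```

```text
0.2 [[0.4, 0.9, 0.2, 300.3], [-0.9, 0.4, 0.1, -495.5], [-0.0, -0.3, 1.0, 382.7], [0.0, 0.0, 0.0, 1.0]]
```

View pics/w1.png

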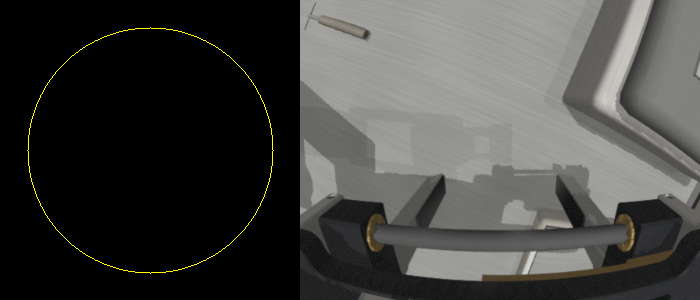

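The move was refused, so the arm is still at the start and this wrist view shows no pot. I'll retry with every field filled in.

Call:
apply_moves(deltas=[{"jaw": 1, "x": 0, "y": 0, "z": -3, "yaw": 0}, {"jaw": 1, "x": 36.2, "y": -4.2, "z": -3, "yaw": 0}, {"jaw": 1, "x": 36.2, "y": -4.2, "z": -3, "yaw": 0}, {"jaw": 1, "x": 36.2, "y": -4.2, "z": -3, "yaw": 0}, {"jaw": 1, "x": 36.2, "y": -4.2, "z": -3, "yaw": 0}, {"jaw": 1, "x": 36.2, "y": -4.2, "z": -3, "yaw": 0}, {"jaw": 1, "x": 36.2, "y": -4.2, "z": -3, "yaw": 0}, {"jaw": 1, "x": 36.2, "y": -4.2, "z": -3, "yaw": 0}, {"jaw": 1, "x": 36.2, "y": -4.2, "z": -3, "yaw": 0}, {"jaw": 1, "x": 36.2, "y": -4.2, "z": -3, "yaw": 0}], newtons=30)

```text
t: 1.45
eef_pos: [545.5, -341.8, 235.3]
eef_rot: [0.979, 0.206, -0.0, -0.0]
force: [0.1, 0.3, -0.0]
grip_width: 93.8
grasp_force: 0.0
```

Run:
```python
from h import *
import pickle
pickle.dump(wrist(),open("w1.pkl","wb"))
```

Call:
apply_moves(deltas=[{"jaw": 1, "x": 22.2, "y": -64.1, "z": 0, "yaw": -1.0}, {"jaw": 1, "x": 22.2, "y": -64.1, "z": 0, "yaw": -1.0}, {"jaw": 1, "x": 22.2, "y": -64.1, "z": 0, "yaw": -1.0}, {"jaw": 1, "x": 22.2, "y": -64.1, "z": 0, "yaw": -1.0}, {"jaw": 1, "x": 22.2, "y": -64.1, "z": 0, "yaw": -1.0}, {"jaw": 1, "x": 22.2, "y": -64.1, "z": 0, "yaw": -1.0}, {"jaw": 1, "x": 22.2, "y": -64.1, "z": 0, "yaw": -1.0}, {"jaw": 1, "x": 22.2, "y": -64.1, "z": 0, "yaw": -1.0}, {"jaw": 1, "x": 22.2, "y": -64.1, "z": 0, "yaw": -1.0}, {"jaw": 1, "x": 22.2, "y": -64.1, "z": 0, "yaw": -1.0}])

```text
t: 2.75
eef_pos: [494.8, 282.7, 236.0]
eef_rot: [0.76, 0.65, 0.001, 0.0]
force: [0.8, 0.8, 1.5]
grip_width: 94.1
grasp_force: 0.0
```

Call:
apply_moves(deltas=[{"jaw": 1, "x": 0, "y": 0, "z": 0, "yaw": 0}, {"jaw": 1, "x": 0, "y": 0, "z": 0, "yaw": 0}])

```text
t: 3.0
eef_pos: [494.8, 280.9, 235.4]
eef_rot: [0.76, 0.65, -0.0, 0.0]
force: [-0.5, 0.2, 0.6]
grip_width: 93.9
grasp_force: 0.0
```

Run:
```python
from h import *
import pickle
w2=wrist();pickle.dump(w2,open("w2.pkl","wb"));w1=pickle.load(open("w1.pkl","rb"))
a=rect(w1,547,-344,90,400,2.6);b=rect(w2,490,334,105,400,3.5)
t=((200,200))
cv2.circle(a,t,int(65*2.6),(0,255,255),1);cv2.circle(b,t,int(48*3.5),(0,255,255),1)
s=sensors.observe();print(s["eef_pos"],s["joints"],Ro.from_quat(s["eef_rot"]).as_matrix().round(3).tolist())
cv2.imwrite("pics/w2.png",np.hstack([a,b]))
```

```text
[495.04903206 280.36524871 235.4695201 ] [ 3.63579954e-01  1.71990545e-01  1.51973630e+00 -6.27243103e-04
  1.45009470e+00  5.19627594e-01] [[0.155, 0.988, 0.0], [0.988, -0.155, -0.001], [-0.001, 0.0, -1.0]]
```

View pics/w2.png

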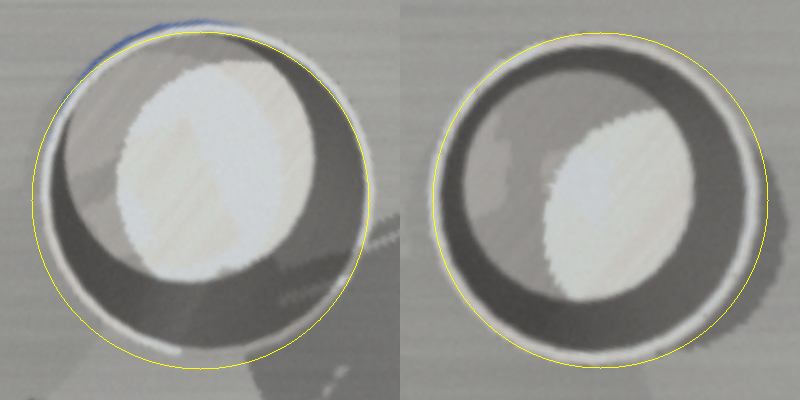

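In the left orthophoto the big rim's outer edge spans columns 41–374 and rows 24–358, which puts its centre near (551,-347). In the right one the small rim spans columns 433–760 and rows 36–364, giving a centre near (490,335). Next I'll move over the blue lid.

Call:
apply_moves(deltas=[{"jaw": 1, "x": -16.8, "y": 7.9, "z": 7, "yaw": -0.924}, {"jaw": 1, "x": -16.8, "y": 7.9, "z": 7, "yaw": -0.924}, {"jaw": 1, "x": -16.8, "y": 7.9, "z": 7, "yaw": -0.924}, {"jaw": 1, "x": -16.8, "y": 7.9, "z": 7, "yaw": -0.924}, {"jaw": 1, "x": -16.8, "y": 7.9, "z": 7, "yaw": -0.924}, {"jaw": 1, "x": -16.8, "y": 7.9, "z": 7, "yaw": -0.924}, {"jaw": 1, "x": -16.8, "y": 7.9, "z": 7, "yaw": -0.924}, {"jaw": 1, "x": -16.8, "y": 7.9, "z": 7, "yaw": -0.924}])

```text
t: 4.05
eef_pos: [547.0, 103.8, 165.7]
eef_rot: [0.39, 0.921, 0.0, 0.0]
force: [-0.3, 0.3, -0.2]
grip_width: 94.0
grasp_force: 0.0
```

```bash
cat >> h.py <<'E'
def lidlook(x0,y0,name,box=110):
    w=wrist();s=sensors.observe();R=Ro.from_quat(s["eef_rot"]).as_matrix()
    o=rect(w,x0,y0,51,400,400/box)
    m=(o.max(2)<75).astype(np.uint8);yy,xx=np.mgrid[:400,:400];m[np.hypot(xx-200,yy-200)>45*400/box]=0
    n,l,st,ce=cv2.connectedComponentsWithStats(m);i=1+st[1:,4].argmax()
    g=rect(w,x0,y0,14,400,400/170)
    cv2.imwrite(f"pics/{name}.png",np.hstack([o,g]))
    print(s["eef_pos"].round(1),"heading",np.arctan2(R[1,0],R[0,0]),"tool x,y",R[:2,0].round(3),R[:2,1].round(3))
    h=cv2.cvtColor(g,cv2.COLOR_BGR2HSV);m=((h[...,1]>120)&(h[...,2]>50)).astype(np.uint8)
    ct=max(cv2.findContours(m,0,1)[0],key=cv2.contourArea);(a,b),ax,_=cv2.fitEllipse(cv2.convexHull(ct));k=170/400
    print("disc",x0-(b-200)*k,y0-(a-200)*k,"diam",np.array(ax)*k)
E
python3 -c "
from h import *
lidlook(547.3,103,'w3')"
```

```text
[547.1 104.  165.7] heading 2.339905786053558 tool x,y [-0.695  0.719] [0.719 0.695]
disc 547.5662670135498 102.63802757263184 diam [135.25973892 135.67703476]
```

View pics/w3.png

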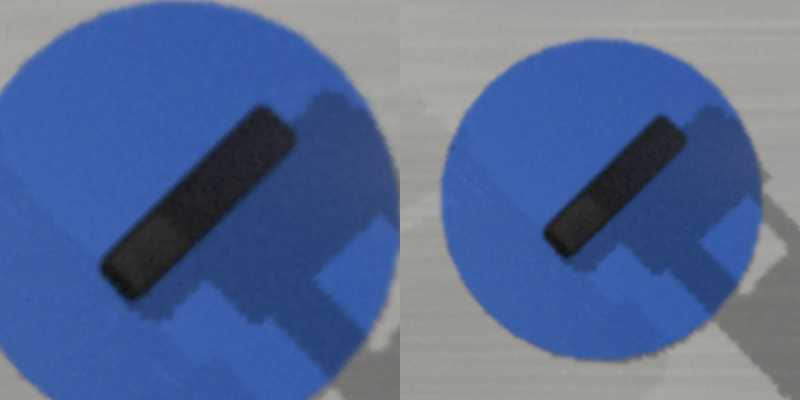

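The bar in the ortho crop runs from (278,122) to (118,282), so its centre is about (546.8,103.5) at 45°, directly under the tool. Now I'll descend and grasp.

Call:
apply_moves(deltas=[{"jaw": 0.45, "x": 0, "y": 0, "z": 5, "yaw": -0.01}, {"jaw": 0.45, "x": 0, "y": 0, "z": 9, "yaw": -0.01}, {"jaw": 0.45, "x": 0, "y": 0, "z": 12, "yaw": -0.01}, {"jaw": 0.45, "x": 0, "y": 0, "z": 14, "yaw": -0.01}, {"jaw": 0.45, "x": 0, "y": 0, "z": 14.5, "yaw": -0.01}, {"jaw": 0.1, "x": 0, "y": 0, "z": 14.5, "yaw": -0.01}, {"jaw": 0, "x": 0, "y": 0, "z": 14.5, "yaw": -0.01}, {"jaw": 0, "x": 0, "y": 0, "z": 14.5, "yaw": -0.01}, {"jaw": 0, "x": 0, "y": 0, "z": 14.5, "yaw": -0.01}, {"jaw": 0, "x": 0, "y": 0, "z": 14.5, "yaw": -0.01}], newtons=35)

```text
t: 5.35
eef_pos: [547.8, 103.8, 21.5]
eef_rot: [0.385, 0.923, 0.0, 0.001]
force: [-1.0, -0.1, 5.8]
grip_width: 15.7
grasp_force: 35.0
```

Call:
apply_moves(deltas=[{"jaw": 0, "x": 0, "y": 0, "z": -2, "yaw": 0}, {"jaw": 0, "x": 0, "y": 0, "z": -6, "yaw": 0}, {"jaw": 0, "x": -1, "y": -1, "z": -11, "yaw": 0}, {"jaw": 0, "x": -3, "y": -3, "z": -16, "yaw": 0}, {"jaw": 0, "x": -7, "y": -7, "z": -16, "yaw": 0}, {"jaw": 0, "x": -11, "y": -11, "z": -16, "yaw": 0}, {"jaw": 0, "x": -15, "y": -15, "z": -16, "yaw": 0}, {"jaw": 0, "x": -19, "y": -19, "z": -16, "yaw": 0}, {"jaw": 0, "x": -23, "y": -23, "z": -16, "yaw": 0}, {"jaw": 0, "x": -27, "y": -26.6, "z": -16, "yaw": 0}])

```text
t: 6.6
eef_pos: [546.9, -276.7, 179.4]
eef_rot: [0.385, 0.923, 0.0, -0.001]
force: [0.6, -0.5, -2.1]
grip_width: 15.3
grasp_force: 35.0
```

Call:
apply_moves(deltas=[{"jaw": 0, "x": -3, "y": -2.9, "z": 0, "yaw": 0}, {"jaw": 0, "x": -4.5, "y": -4.3, "z": 0, "yaw": 0}, {"jaw": 0, "x": -5.1, "y": -4.9, "z": 0, "yaw": 0}, {"jaw": 0, "x": -5.1, "y": -4.9, "z": 0, "yaw": 0}, {"jaw": 0, "x": -5.1, "y": -4.9, "z": 0, "yaw": 0}])

```text
t: 7.22
eef_pos: [549.1, -344.2, 180.4]
eef_rot: [0.384, 0.923, 0.0, -0.0]
force: [-0.6, -0.8, -1.9]
grip_width: 16.0
grasp_force: 35.0
```

```bash
cat >> h.py <<'E'
def placelook(name,P,D,zr,Dl,zo=21):
    """P rim centre; top+scene crops with rim (yellow, expected) and lid-disc underside (cyan, from tcp)"""
    s=sensors.observe();R=Ro.from_quat(s["eef_rot"]).as_matrix();e=s["eef_pos"]
    print("t",s["t"],e.round(1),"force",s["force"].round(1),"grip",s["grip_width"],"tool x,y",R[:2,0].round(3),R[:2,1].round(3),"tilt",R[:2,2].round(3))
    t=np.linspace(0,6.283,80);out=[]
    for n in("top","scene"):
        c=optics.camera(n);im=cv2.resize(c["color"][:,:,::-1],None,fx=4,fy=4,interpolation=cv2.INTER_CUBIC)
        for x,y,z,d,col in((P[0],P[1],zr,D,(0,255,255)),(e[0],e[1],e[2]-11,Dl,(255,255,0))):
            q=proj(c,np.stack([x+d/2*np.cos(t),y+d/2*np.sin(t),0*t+z],1));cv2.polylines(im,[np.int32(q*4+2)],1,col,1)
        u=np.int32(proj(c,np.array([[P[0],P[1],zr+20]]))[0]*4);x0=max(0,u[0]-200);y0=max(0,u[1]-200)
        out.append(im[y0:y0+400,x0:x0+400])
    cv2.imwrite(f"pics/{name}.png",np.hstack(out))
E
python3 -c "
from h import *
placelook('p1',(550,-346),130,90,138)"
```

```text
t 7.225 [ 549.1 -344.2  180.4] force [-0.6 -0.8 -1.9] grip 16.020732336812458 tool x,y [-0.704  0.71 ] [0.71  0.704] tilt [-0.     0.001]
```

View pics/p1.png

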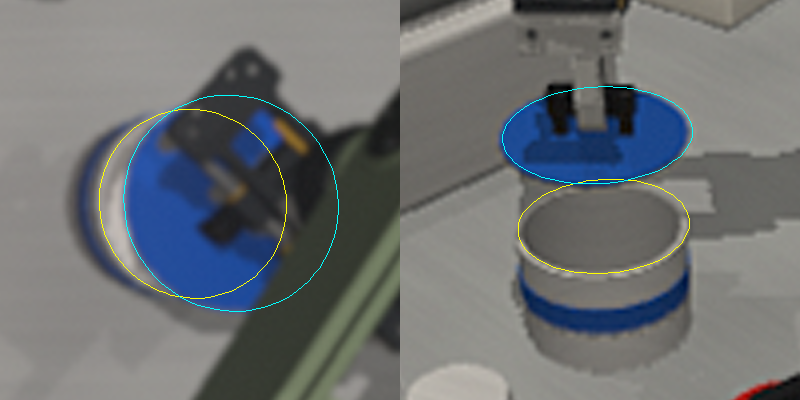

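In the scene crop both predicted outlines fit: the lid (cyan) spans columns 500–692 and the rim (yellow) spans 518–690. The lid is level and only about 2 mm off, so I'll correct that and lower it.

Call:
apply_moves(deltas=[{"jaw": 0, "x": -0.2, "y": 0, "z": 3, "yaw": 0}, {"jaw": 0, "x": -0.2, "y": 0, "z": 5, "yaw": 0}, {"jaw": 0, "x": -0.2, "y": 0, "z": 6, "yaw": 0}, {"jaw": 0, "x": -0.2, "y": 0, "z": 6.5, "yaw": 0}, {"jaw": 0, "x": -0.2, "y": 0, "z": 6.9, "yaw": 0}, {"jaw": 0, "x": -0.2, "y": 0, "z": 7.2, "yaw": 0}, {"jaw": 0, "x": -0.2, "y": 0, "z": 7.4, "yaw": 0}, {"jaw": 0, "x": -0.2, "y": 0, "z": 7.5, "yaw": 0}, {"jaw": 0, "x": -0.2, "y": 0, "z": 7.6, "yaw": 0}])

```text
t: 8.45
eef_pos: [550.3, -347.4, 104.6]
eef_rot: [0.385, 0.923, -0.0, 0.0]
force: [0.0, 0.9, -1.9]
grip_width: 16.0
grasp_force: 35.0
```

Call:
apply_moves(deltas=[{"jaw": 0, "x": 0, "y": 0, "z": 0.1, "yaw": 0}, {"jaw": 0, "x": 0, "y": 0, "z": 0.2, "yaw": 0}, {"jaw": 0, "x": 0, "y": 0, "z": 0.25, "yaw": 0}, {"jaw": 0, "x": 0, "y": 0, "z": 0.3, "yaw": 0}, {"jaw": 0, "x": 0, "y": 0, "z": 0.35, "yaw": 0}])

```text
t: 9.07
eef_pos: [550.2, -347.2, 101.5]
eef_rot: [0.385, 0.923, 0.0, -0.0]
force: [-2.2, 2.2, 2.8]
grip_width: 15.9
grasp_force: 35.0
```

Call:
apply_moves(deltas=[{"jaw": 0, "x": 0, "y": 0, "z": 0.05, "yaw": 0}, {"jaw": 0, "x": 0, "y": 0, "z": 0.1, "yaw": 0}, {"jaw": 0, "x": 0, "y": 0, "z": 0.1, "yaw": 0}])

```text
t: 9.45
eef_pos: [550.2, -347.3, 101.6]
eef_rot: [0.385, 0.923, -0.0, 0.0]
force: [-2.7, 2.3, 6.0]
grip_width: 15.9
grasp_force: 35.0
```

```bash
python3 -c "
from h import *
placelook('p2',(550,-346),130,90,138)"
```

```text
t 9.45 [ 550.2 -347.3  101.6] force [-2.7  2.3  6. ] grip 15.862251073309185 tool x,y [-0.703  0.711] [0.711 0.703] tilt [ 0. -0.]
```

View pics/p2.png

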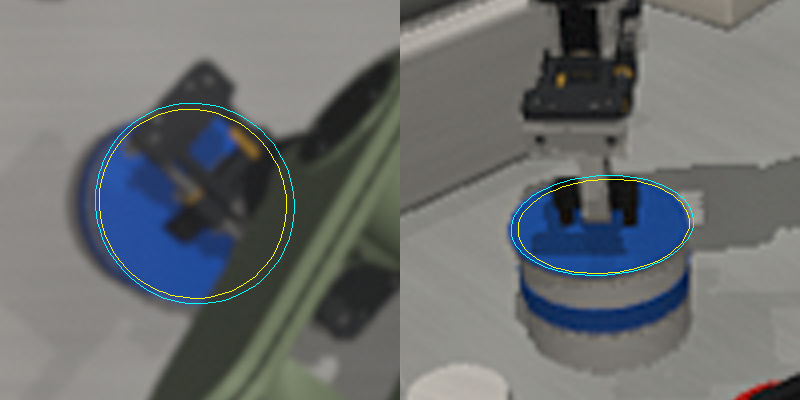

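The blue lid sits flat on the pot in the scene crop (disc columns 509–693), with 6 N of contact force. I'll release it and go to the red lid.

Call:
apply_moves(deltas=[{"jaw": 0.2, "x": 0, "y": 0, "z": 0, "yaw": 0}, {"jaw": 0.4, "x": 0, "y": 0, "z": 0, "yaw": 0}, {"jaw": 0.45, "x": 0, "y": 0, "z": 0, "yaw": 0}, {"jaw": 0.45, "x": 0, "y": 0, "z": -1, "yaw": 0}, {"jaw": 0.45, "x": 0, "y": 0, "z": -4, "yaw": 0}, {"jaw": 0.45, "x": 0, "y": 0, "z": -8, "yaw": 0}, {"jaw": 0.45, "x": 0, "y": 0, "z": -8, "yaw": 0}])

```text
t: 10.42
eef_pos: [552.9, -349.4, 185.5]
eef_rot: [0.385, 0.923, -0.001, 0.005]
force: [-0.4, -0.2, 0.3]
grip_width: 42.8
grasp_force: 0.0
```

Call:
apply_moves(deltas=[{"jaw": 0.45, "x": 14.7, "y": 14.3, "z": 1.5, "yaw": -0.6}, {"jaw": 0.45, "x": 14.7, "y": 14.3, "z": 1.5, "yaw": -0.6}, {"jaw": 0.45, "x": 14.7, "y": 14.3, "z": 1.5, "yaw": -0.6}, {"jaw": 0.45, "x": 14.7, "y": 14.3, "z": 1.5, "yaw": -0.6}, {"jaw": 0.45, "x": 14.7, "y": 14.3, "z": 1.5, "yaw": -0.6}, {"jaw": 0.45, "x": 14.7, "y": 14.3, "z": 1.5, "yaw": -0.6}])

```text
t: 11.18
eef_pos: [548.8, -143.8, 165.0]
eef_rot: [0.096, 0.995, -0.0, 0.0]
force: [0.3, -1.1, 0.7]
grip_width: 42.7
grasp_force: 0.0
```

```bash
python3 -c "
from h import *
lidlook(547.8,-142,'w4')"
```

```text
[ 548.8 -144.   165. ] heading 2.9481909226888163 tool x,y [-0.981  0.192] [0.192 0.981]
disc 547.7943515777588 -143.76901321411134 diam [102.06283951 102.25932159]
```

View pics/w4.png

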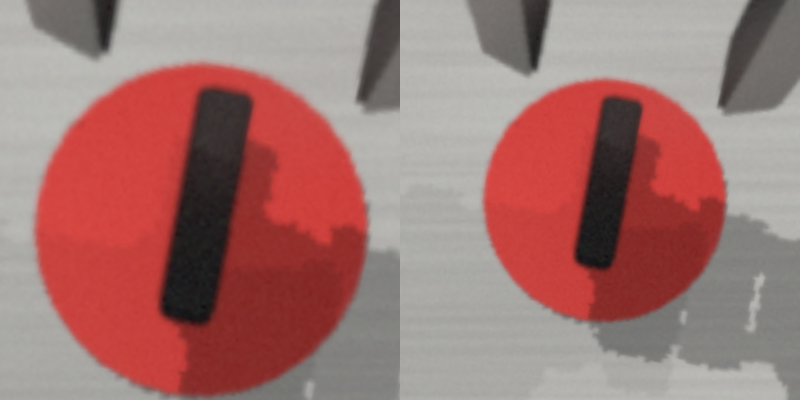

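The red bar runs from (226,90) to (187,322), so its centre is about (547,-143.8) with heading 2.975. A small trim, then I'll grasp it.

Call:
apply_moves(deltas=[{"jaw": 0.45, "x": 0.15, "y": 0, "z": 5, "yaw": -0.025}, {"jaw": 0.45, "x": 0.15, "y": 0, "z": 9, "yaw": -0.025}, {"jaw": 0.45, "x": 0.15, "y": 0, "z": 12, "yaw": -0.025}, {"jaw": 0.45, "x": 0.15, "y": 0, "z": 14, "yaw": -0.025}, {"jaw": 0.45, "x": 0.15, "y": 0, "z": 14.4, "yaw": -0.025}, {"jaw": 0.1, "x": 0.15, "y": 0, "z": 14.4, "yaw": -0.025}, {"jaw": 0, "x": 0.15, "y": 0, "z": 14.4, "yaw": -0.025}, {"jaw": 0, "x": 0.15, "y": 0, "z": 14.4, "yaw": -0.025}, {"jaw": 0, "x": 0.15, "y": 0, "z": 14.4, "yaw": -0.025}, {"jaw": 0, "x": 0.15, "y": 0, "z": 14.4, "yaw": -0.025}], newtons=35)

```text
t: 12.48
eef_pos: [548.0, -142.5, 22.1]
eef_rot: [0.083, 0.997, -0.001, 0.001]
force: [-1.0, -1.1, 5.3]
grip_width: 16.0
grasp_force: 35.0
```

Call:
apply_moves(deltas=[{"jaw": 0, "x": 0, "y": 0, "z": -2, "yaw": 0}, {"jaw": 0, "x": 0, "y": 0, "z": -6, "yaw": 0}, {"jaw": 0, "x": 0, "y": 1, "z": -11, "yaw": 0}, {"jaw": 0, "x": 1, "y": 4, "z": -16, "yaw": 0}, {"jaw": 0, "x": 3, "y": 9, "z": -17, "yaw": 0}, {"jaw": 0, "x": 4.5, "y": 15, "z": -17, "yaw": 0}, {"jaw": 0, "x": 6, "y": 21, "z": -17, "yaw": 0}, {"jaw": 0, "x": 8, "y": 27, "z": -17, "yaw": 0}, {"jaw": 0, "x": 9.5, "y": 33, "z": -17, "yaw": 0}, {"jaw": 0, "x": 11.5, "y": 39, "z": -17, "yaw": 0}])

```text
t: 13.72
eef_pos: [497.0, 262.9, 190.2]
eef_rot: [0.083, 0.997, -0.0, -0.001]
force: [0.3, -0.4, -0.9]
grip_width: 16.0
grasp_force: 35.0
```

Call:
apply_moves(deltas=[{"jaw": 0, "x": 1.3, "y": 4, "z": 0, "yaw": 0}, {"jaw": 0, "x": 1.9, "y": 6, "z": 0, "yaw": 0}, {"jaw": 0, "x": 2.15, "y": 7.15, "z": 0, "yaw": 0}, {"jaw": 0, "x": 2.15, "y": 7.15, "z": 0, "yaw": 0}, {"jaw": 0, "x": 2.15, "y": 7.15, "z": 0, "yaw": 0}])

```text
t: 14.35
eef_pos: [489.2, 333.6, 190.8]
eef_rot: [0.084, 0.996, -0.0, -0.0]
force: [0.3, -1.0, -1.0]
grip_width: 15.8
grasp_force: 35.0
```

```bash
python3 -c "
from h import *
placelook('p3',(490.2,335.3),96,105,104)"
```

```text
t 14.35 [489.2 333.6 190.8] force [ 0.3 -1.  -1. ] grip 15.807607221050635 tool x,y [-0.986  0.167] [0.167 0.986] tilt [-0.    -0.001]
```

View pics/p3.png

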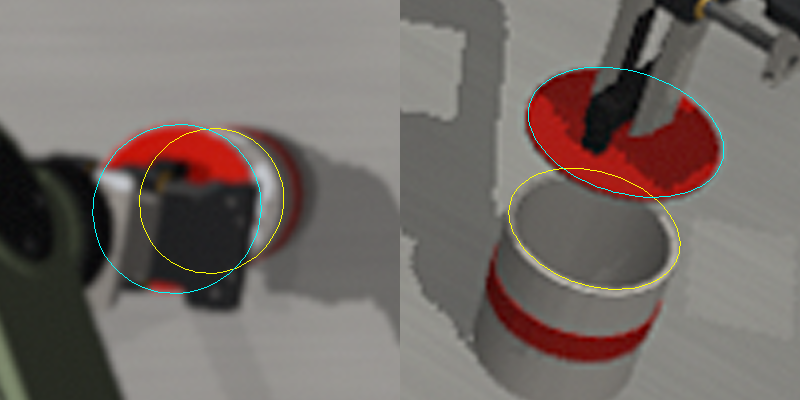

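Both outlines fit the red lid and small rim within about a millimetre. I'll trim 2 mm and lower.

Call:
apply_moves(deltas=[{"jaw": 0, "x": -0.07, "y": 0.17, "z": 3, "yaw": 0}, {"jaw": 0, "x": -0.07, "y": 0.17, "z": 5, "yaw": 0}, {"jaw": 0, "x": -0.07, "y": 0.17, "z": 6, "yaw": 0}, {"jaw": 0, "x": -0.07, "y": 0.17, "z": 6.4, "yaw": 0}, {"jaw": 0, "x": -0.07, "y": 0.17, "z": 6.7, "yaw": 0}, {"jaw": 0, "x": -0.07, "y": 0.17, "z": 6.9, "yaw": 0}, {"jaw": 0, "x": -0.07, "y": 0.17, "z": 7.1, "yaw": 0}, {"jaw": 0, "x": -0.07, "y": 0.17, "z": 7.2, "yaw": 0}])

```text
t: 15.45
eef_pos: [489.8, 336.6, 119.1]
eef_rot: [0.083, 0.997, 0.0, 0.0]
force: [0.2, 0.7, -1.4]
grip_width: 15.7
grasp_force: 35.0
```

Call:
apply_moves(deltas=[{"jaw": 0, "x": 0, "y": 0, "z": 0.1, "yaw": 0}, {"jaw": 0, "x": 0, "y": 0, "z": 0.2, "yaw": 0}, {"jaw": 0, "x": 0, "y": 0, "z": 0.25, "yaw": 0}, {"jaw": 0, "x": 0, "y": 0, "z": 0.3, "yaw": 0}, {"jaw": 0, "x": 0, "y": 0, "z": 0.3, "yaw": 0}])

```text
t: 16.08
eef_pos: [489.8, 336.6, 117.1]
eef_rot: [0.083, 0.997, 0.0, 0.0]
force: [-1.8, -0.3, 5.6]
grip_width: 15.6
grasp_force: 35.0
```

Contact comes at 117.1 mm, which is the seated height given that the grasp was 1 mm high. Releasing and retreating.

Call:
apply_moves(deltas=[{"jaw": 0.2, "x": 0, "y": 0, "z": 0, "yaw": 0}, {"jaw": 0.4, "x": 0, "y": 0, "z": 0, "yaw": 0}, {"jaw": 0.45, "x": 0, "y": 0, "z": 0, "yaw": 0}, {"jaw": 0.45, "x": 0, "y": 0, "z": -1, "yaw": 0}, {"jaw": 0.45, "x": 0, "y": 0, "z": -4, "yaw": 0}, {"jaw": 0.45, "x": 0, "y": 0, "z": -9, "yaw": 0}, {"jaw": 0.45, "x": 6, "y": -4, "z": -10, "yaw": 0}, {"jaw": 0.45, "x": 11, "y": -10, "z": -10, "yaw": 0}, {"jaw": 0.45, "x": 11, "y": -14, "z": -10, "yaw": 0}, {"jaw": 0.45, "x": 11, "y": -14, "z": -10, "yaw": 0}])

```text
t: 17.32
eef_pos: [355.9, 214.5, 216.0]
eef_rot: [0.084, 0.996, -0.0, 0.0]
force: [0.4, 0.3, -0.1]
grip_width: 42.2
grasp_force: 0.0
```

Run:
```python
from h import *
a=optics.camera("scene")["color"][:,:,::-1]
cv2.imwrite("pics/end.png",cv2.resize(a,(800,600),interpolation=cv2.INTER_CUBIC))
s=sensors.observe();print(s["t"],s["eef_pos"],s["force"])
```

```text
17.375 [357.81329924 215.96961444 216.74207411] [ 0.77628466 -0.50952887 -0.15829791]
```

View pics/end.png

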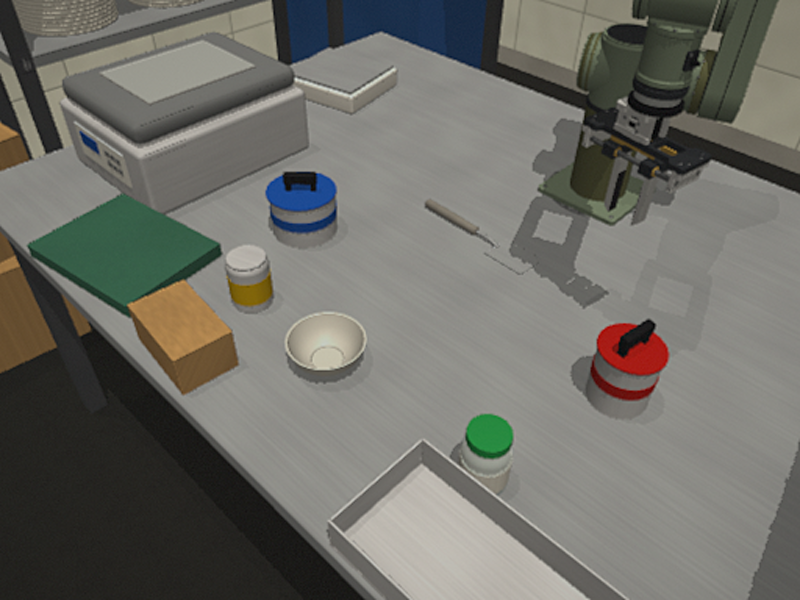

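The final scene view shows the blue lid level on the big pot at (302,190) and the red lid level on the small pot at (631,350). The can, bowl and jar are where they were.

```bash
python3 -c "
from h import *
print(arm.hand_in())"
```

```text
the job is handed in; nothing more can be done
None
```

Both lids are on: the blue lid is seated level on the large pot and the red lid on the small pot, set down with about 6 N of contact, with the pots upright and the jar, bowl and can undisturbed. The job was handed in at about 17 s; no verdict was returned.

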